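# Sort the odds and ends left out on the worktop

### The job

Sort the five odds and ends scattered at the front of the worktop: stand the spice jar and the salt shaker upright in the wooden caddy, one in each of its bays; lay the pink peg and the black clip flat in the white tray, one in each bay; and set the tea light flat, right side up, in the blue dish. Within the caddy and the tray it does not matter which bay each takes. Leave the red egg timer where it stands.

Things in the scene. Friction and masses are not known exactly. Their poses are not given: they have to be found in the camera images.
- spice_jar: Loose spice jar standing alone at the front, brown cap, blue and white label; round, 41 mm across, 105 mm tall, 0.11 kg. Origin: centre of its foot; z up. (Other spice jars far back in the left corner are not meant.)
- salt_shaker: Loose clear glass salt shaker with a grey domed cap; round, 44 mm across up to 74 mm, cap 34 mm across, 90 mm tall, 0.1 kg. Origin: centre of its foot; z up.
- pink_peg: Loose pink clothes peg lying flat: 15 mm wide (x), 72 mm long (y), 12 mm high. Origin: centre of its underside.
- black_clip: Loose black plastic clip with a ring at one end, lying flat: 26 mm wide (x), 77 mm long (y), 12 mm high. Origin: centre of its underside; grip across x at the middle.
- tea_light: Loose tea light in a round metal cup: 38 mm across, 15 mm high. Origin: centre of its underside; z up.
- wooden_caddy: Shallow brown wooden tray 120 x 190 mm, 30 mm high, floor 6 mm above the worktop, walls 5 mm; a full-height divider across its middle leaves two bays 110 x 87 mm, centred 46 mm either side of the origin along y. Fixed to the worktop. Origin: centre of its underside; x along its 120 mm side, y along the other, z up.
- white_tray: Shallow white plastic tray with a grey rim, 120 x 190 mm, 20 mm high, floor 6 mm above the worktop, walls 5 mm; a full-height divider across its middle leaves two bays 110 x 87 mm, centred 46 mm either side of the origin along y. Fixed to the worktop. Origin: centre of its underside; x along its 120 mm side, y along the other, z up.
- blue_dish: Square blue ceramic dish 120 x 120 mm, 20 mm high, floor 6 mm above the worktop, walls 5 mm, one bay. Fixed to the worktop. Origin: centre of its underside; x along its 120 mm side, y along the other, z up.
- egg_timer: Red and white kitchen timer, round, 65 mm across, 52 mm high, standing loose among the things; to be left alone. Origin: centre of its underside.

How it is judged:
By the outcome, as a careful person would: the job done as asked, in the order asked, and still so for the second after the job is handed in, with the robot touching nothing.
It also fails if it takes over 122 s, if anything falls off the work surface, if the arm or the gripper's body presses on something with over 40 N, if the wrist force passes 120 N, or if a joint passes its speed limit or range.

### The arm

A 6-joint arm with a two-finger parallel gripper is mounted at the origin on a cart in front of the work surface, level with it; the furniture and walls round the work are solid. World frame = base frame: x ahead of the robot, y to its left, z up, the work surface at z = 0. Lengths are in m, angles in rad, forces in N, time in s.
With the tool pointing down it reaches from about 0.2 to 0.875 m from the base axis. Payload 3.4 kg.
Tool frame: the origin (TCP) lies between the finger pads; the fingertips stand 25 mm ahead of it and the grasp point (between the pads) lies 6 mm ahead of it; z points along the fingers, y is the line along which they close (so a half turn about z gives the same grasp; the last joint's range is limited). The gripper opens to 94 mm and grips with 3 to 60 N. Pads are 16 mm wide; open, the fingers measure 119 mm over their backs; the gripper's body (75 mm by 177 mm) begins 78 mm behind the grasp point.
Start: joints at [-1.302, 0.276, 1.505, -0, 1.361, -0.121], TCP at [0.219, -0.532, 0.23] pointing down, gripper open.
Joint ranges: [-2.89, 2.89], [-0.75, 2.08], [0.22, 2.7], [-1.18, 4.32], [0.11, 2.71], [-2.7, 2.7]. Speed limits (rad/s): [2.57, 2.57, 3.14, 3.14, 3.14, 3.14].

### API

Orientations are given as a unit quaternion [w, x, y, z].
In Python, from workcell import arm, eyes, job gives the robot as it stands.
- The arm moves only by the tool servo_tool, never from a script. Its argument "steps" is a list of rows, each a list of 4 numbers: the shift along the tool's x, y, z in mm, then the turn about the tool's z in rad. In form: [[dx, dy, dz, roll], ...]. A call has 1 to 8 rows; each row is the pose to reach, as a shift and turn from the pose commanded when the call began, along the tool's axes at that moment; what a row does not reach only later rows make up. A row lasts 1/10 s, in which the tool goes at most 50 mm and 8.59 degrees, less where a joint would pass 70% of its speed; a pose out of reach is approached as far as the arm can. A call with a gripper value outside its range is refused whole. "gripper" is the finger opening in mm, from 0 to 94, set as the call begins (left out, the last holds). The fingers move at their own pace and stop on an object; "force" is the grip in N (left out, the last holds). Time passes only in rows, so rows that repeat a pose let the fingers close. It gives the time, the measured TCP pose, the force, the opening and the grip force at its end, in the units of the state.
- arm.observe(): the state, without advancing time (a new reading comes with each control period).
- eyes.capture(name): name is "scene" or "side" or "wrist"; returns the picture (420x560x3 uint8, red, green, blue); there is no depth.
- eyes.camera_model(name): a dict with "fx", "fy", "cx", "cy" (pixels), "pose" (4x4, takes a point from camera to world coordinates). Camera axes: x right, y up, looking along -z (the intrinsics and any distortion apply to the point x, -y, -z); pixel columns grow to the right and rows downward; lengths in m; the calibration is good to about 2 mm. A picture is of the moment at which its call begins: read the wrist's pose just before it. camera_model takes no time and is no camera call; for the wrist camera it gives the pose at the moment of the call.
- job.hand_in(): hands the job in; it is judged then, once.
The state is a dict: "time": time; "q": joint angles; "qvel": joint speeds; "joint_efforts": joint torques, N m; "tool_pos": TCP position; "orientation": TCP orientation; "force": force on the tool from outside, world axes, zero at the start; "moment": the same for the moment, N m; "finger_gap": opening from 0.0 (shut) to 1.0 (fully open); "finger_force": force on a finger pad.
Only numpy, scipy, OpenCV 4.12 (cv2) and the standard library are available. Lean on these libraries where they do the work, as an engineer would, in place of code of your own. Each camera call takes 0.05 s, during which the arm holds its last target. There are 200 camera calls.

## Working session

There is one attempt and no reset: what is moved stays moved. The work goes in short steps, Python scripts to look and compute and a tool call to move; the robot and the scene stay as the last step left them, time stands still between calls to the robot, and variables do not carry over. Pictures are saved under pics/ and viewed, at most 14 in all, crops included, and the job is handed in when it is done.

Besides the shell and the picture viewer there is one more tool, called after "Request:" in YAML: its name, and indented under it one key for each argument. servo_tool: Moves the arm, as the interface text tells. Its arguments: {"type":"object","properties":{"steps":{"type":"array","items":{"type":"array","items":{"type":"number"}}},"gripper":{"type":"number"},"force":{"type":"number"}},"required":["steps"]}

```bash
mkdir -p pics; cat > h.py <<'E'
from workcell import arm, eyes, job
import numpy as np, cv2
def snap(n,f):
    im=eyes.capture(n); cv2.imwrite('pics/'+f,im[:,:,::-1]); return im
def ray(n,u,v,z,m=None):
    m=m or eyes.camera_model(n); P=np.array(m['pose'])
    d=P[:3,:3]@np.array([(u-m['cx'])/m['fx'],-(v-m['cy'])/m['fy'],-1]); o=P[:3,3]
    return np.round(o+d*(z-o[2])/d[2],4)
E
python3 - <<'E'
from h import *
print(arm.observe())
for n in ('scene','side','wrist'):
    im=snap(n,n+'0.png'); m=eyes.camera_model(n); print({k:(np.round(v,3).tolist() if k=='pose' else v) for k,v in m.items()})
a=cv2.imread('pics/scene0.png');b=cv2.imread('pics/side0.png')
E
```

```text
{'time': 0.0, 'q': array([-1.30199231e+00,  2.76574215e-01,  1.50614565e+00,  5.71376285e-06,
        1.36069508e+00, -1.21019501e-01]), 'qvel': array([-0.00032606,  0.00022577, -0.00139478, -0.00017661, -0.00131115,
       -0.00020267]), 'joint_efforts': array([-1.40173001e-03, -4.04599535e+01, -2.37230980e+01,  7.01838266e-02,
        3.44496639e-02, -1.10050241e-04]), 'tool_pos': array([ 0.21835749, -0.53134577,  0.22961158]), 'orientation': array([-9.08866013e-04,  9.81064473e-01,  1.93679298e-01, -6.44795006e-05]), 'force': array([-0.28811815, -0.16631912, -1.19385354]), 'moment': array([ 0.0107044 ,  0.00590369, -0.02547178]), 'finger_force': 0.0, 'finger_gap': 1.000643851138293}
{'fx': 461.98152564367916, 'fy': 461.98152564367916, 'cx': 285.5542714292851, 'cy': 211.2041167388833, 'pose': [[-0.57, 0.608, -0.553, -0.25], [-0.821, -0.429, 0.376, 0.503], [-0.009, 0.668, 0.744, 1.056], [0.0, 0.0, 0.0, 1.0]]}
{'fx': 489.69237891342846, 'fy': 489.69237891342846, 'cx': 277.21988732487625, 'cy': 213.35735979829346, 'pose': [[-0.667, 0.535, -0.518, -0.063], [-0.745, -0.473, 0.47, 0.517], [0.007, 0.7, 0.715, 0.831], [0.0, 0.0, 0.0, 1.0]]}
{'fx': 292.4525234330343, 'fy': 292.4525234330343, 'cx': 277.07323369835274, 'cy': 205.3478513069064, 'pose': [[0.38, 0.894, 0.238, 0.287], [-0.925, 0.367, 0.096, -0.503], [-0.002, -0.256, 0.967, 0.385], [0.0, 0.0, 0.0, 1.0]]}
```

View pics/scene0.png

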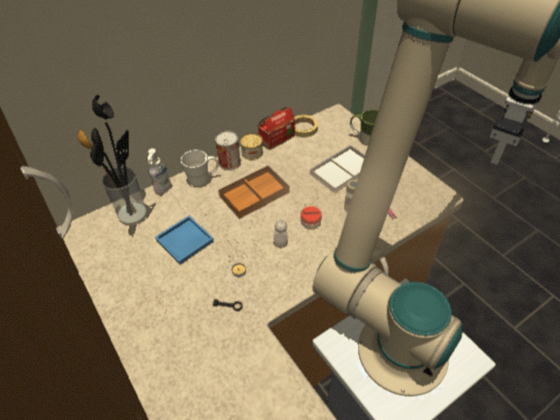

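View pics/side0.png

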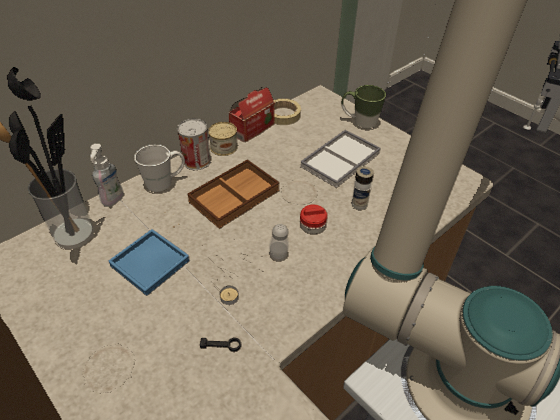

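View pics/wrist0.png

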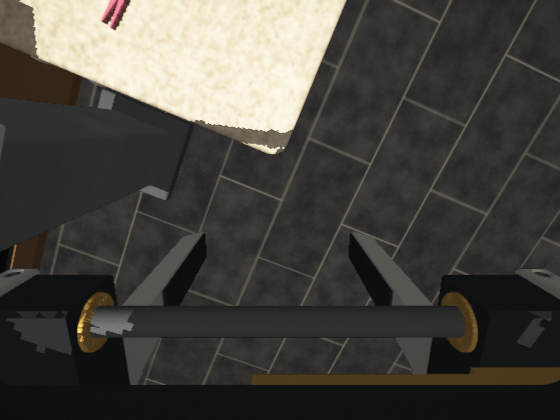

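```bash
python3 - <<'E'
import cv2
b=cv2.imread('pics/side0.png')
cv2.imwrite('pics/c1.png',cv2.resize(b[135:360,100:400],(800,600),interpolation=cv2.INTER_CUBIC))
E
```

```text
(no output)
```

View pics/c1.png

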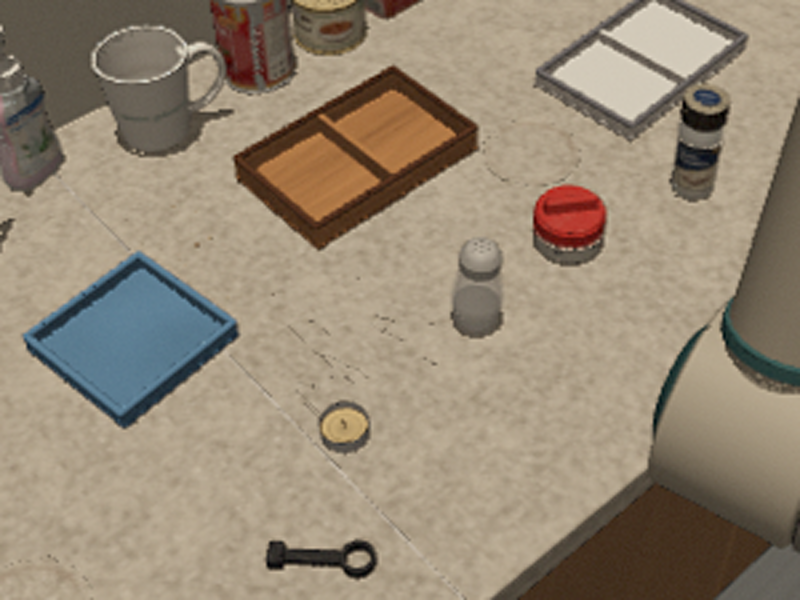

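```bash
python3 - <<'E'
from h import *
c=lambda u,v,z: ray('side',100+(u+.5)/2.6667-.5,135+(v+.5)/2.6667-.5,z)[:2]
for n,z,ps in [('caddy',.03,[(236,158),(393,69),(477,127),(320,224)]),('tray',.02,[(537,74),(650,-3),(747,38),(629,128)]),('dish',.02,[(26,338),(139,255),(238,322),(125,412)])]:
    q=np.array([c(*p,z) for p in ps]); print(n,q.tolist(),'ctr',q.mean(0),'diag',(q[0]+q[2])/2,(q[1]+q[3])/2,'edges',[round(float(np.linalg.norm(q[i]-q[i-1])),3) for i in range(4)],'ang',[round(float(np.degrees(np.arctan2(*(q[i]-q[i-1])[::-1]))),1) for i in range(4)])
for n,u,v,z in [('jarcap',708,97,.105),('jarfoot',694,188,0),('shcap',481,243,.088),('shfoot',477,321,0),('timertop',570,210,.047),('tea',345,425,.015),('clipL',268,555,.008),('clipR',377,558,.008)]: print(n,c(u,v,z))
for p in ((390,204),(394,218)): print('pegscene',ray('scene',*p,.01))
m=eyes.camera_model('wrist')
for p in ((120,0),(108,25)): print('pegwrist',ray('wrist',*p,.01,m))
im=cv2.imread('pics/scene0.png').astype(int)[190:230,370:410]
k=(im[...,2]-im[...,1]>45); print(np.argwhere(k)[:,::-1].tolist())
E
```

```text
caddy [[0.7058, 0.1049], [0.7093, -0.079], [0.5942, -0.0839], [0.591, 0.0982]] ctr [0.650075 0.01005 ] diag [0.65   0.0105] [0.65015 0.0096 ] edges [0.115, 0.184, 0.115, 0.182] ang [3.3, -88.9, -177.6, 91.0]
tray [[0.6209, -0.1862], [0.6333, -0.3602], [0.5225, -0.3828], [0.5081, -0.1962]] ctr [ 0.5712  -0.28135] diag [ 0.5717 -0.2845] [ 0.5707 -0.2782] edges [0.113, 0.174, 0.113, 0.187] ang [5.1, -85.9, -168.5, 94.4]
dish [[0.6533, 0.3427], [0.6709, 0.2285], [0.5558, 0.208], [0.5396, 0.3218]] ctr [0.6049  0.27525] diag [0.60455 0.27535] [0.60525 0.27515] edges [0.116, 0.116, 0.117, 0.115] ang [10.4, -81.2, -169.9, 98.1]
jarcap [ 0.4308 -0.2008]
jarfoot [ 0.4272 -0.1988]
shcap [0.4445 0.0472]
shfoot [0.4418 0.0528]
timertop [ 0.451  -0.0601]
tea [0.4234 0.2032]
clipL [0.3766 0.3084]
clipR [0.3241 0.2528]
pegscene [ 0.3664 -0.3045  0.01  ]
pegscene [ 0.3175 -0.2746  0.01  ]
pegwrist [ 0.3475 -0.2877  0.01  ]
pegwrist [ 0.318  -0.2813  0.01  ]
[[20, 18], [19, 19], [20, 19], [21, 19], [19, 20], [20, 20], [21, 20], [22, 20], [18, 21], [19, 21], [20, 21], [21, 21], [22, 21], [19, 22], [20, 22], [21, 22], [22, 22], [23, 22], [19, 23], [20, 23], [21, 23], [22, 23], [23, 23], [24, 23], [20, 24], [21, 24], [22, 24], [23, 24], [24, 24], [25, 24], [21, 25], [22, 25], [23, 25], [24, 25], [25, 25], [21, 26], [22, 26], [23, 26]]
```

```bash
cat > plan.py <<'E'
import sys
from h import *
# args: x y z(grasp point) theta_deg ; prints tool-frame shift mm + roll
s=arm.observe(); w,a,b,c=s['orientation']
from scipy.spatial.transform import Rotation as Ro
R=Ro.from_quat([a,b,c,w]).as_matrix(); th=np.arctan2(R[1,0],R[0,0])
p=s['tool_pos']+R@[0,0,.006]
print('t',round(s['time'],2),'grasp',p.round(4),'theta',round(np.degrees(th),1),'zax',R[:,2].round(3),'gap',round(s['finger_gap']*94,1),'q6',s['q'][5].round(2))
for g in sys.argv[1:]:
    x,y,z,t=map(float,g.split(',')); r=(th-np.radians(t)+np.pi)%(2*np.pi)-np.pi
    print(g,(R.T@(np.array([x,y,z])-p)*1e3).round(1),'roll',round(r,3))
E
python3 plan.py .43,-.2,.22,0 .43,-.2,.055,0
```

```text
t 0.15 grasp [ 0.2184 -0.5315  0.2238] theta 22.3 zax [-0.     0.001 -1.   ] gap 94.1 q6 -0.12
.43,-.2,.22,0 [ 321.7 -226.2    4.2] roll 0.39
.43,-.2,.055,0 [ 321.7 -226.   169.2] roll 0.39
```

Request:
servo_tool:
  steps:
    - [40,-28,0,0.05]
    - [80,-56,0,0.1]
    - [120,-85,0,0.15]
    - [160,-113,0,0.2]
    - [200,-141,0,0.25]
    - [240,-170,0,0.3]
    - [281,-198,0,0.35]
    - [322,-226,4,0.39]
  gripper: 94

```text
time: 0.95
tool_pos: [0.4314, -0.1988, 0.2269]
orientation: [0.0, 1.0, -0.001, 0.001]
force: [0.3, -0.6, -0.1]
finger_gap: 1.0
finger_force: 0.0
```

Request:
servo_tool:
  steps:
    - [0,0,0,0]
    - [0,0,0,0]

```text
time: 1.15
tool_pos: [0.4307, -0.1995, 0.2262]
orientation: [0.0, 1.0, 0.002, -0.0]
force: [0.0, -1.1, -0.1]
finger_gap: 1.0
finger_force: 0.0
```

```bash
python3 plan.py .43,-.2,.055,0; python3 - <<'E'
from h import *
m=eyes.camera_model('wrist'); a=snap('wrist','w1.png'); b=snap('scene','s1.png')
np.save('w1.npy',m['pose'])
cv2.imwrite('pics/m1.png',cv2.resize(a[:,:,::-1],(800,600)))
E
```

```text
t 1.15 grasp [ 0.4307 -0.1995  0.2202] theta 0.2 zax [-0.001 -0.    -1.   ] gap 94.0 q6 0.99
.43,-.2,.055,0 [ -0.5   0.5 165.2] roll 0.004
```

View pics/w1.png

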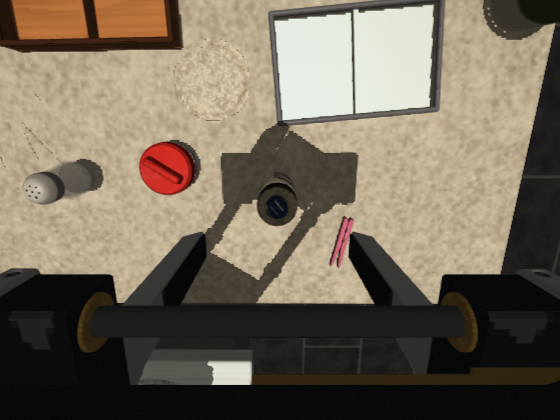

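```bash
python3 - <<'E'
from h import *
m=eyes.camera_model('wrist')
for n,u,v,z in [('jarcap',277,203,.105),('pegA',347,217,.012),('pegB',337,266,.012),('tray',270,13,.02),('tray',440,1,.02),('tray',439,110,.02),('tray',280,124,.02),('divider',351,9,.02),('divider',354,116,.02),('timer',166,167,.05),('shaker',40,188,.088),('caddyBR',180,47,.03)]: print(n,ray('wrist',u,v,z,m)[:2])
E
```

```text
jarcap [ 0.4327 -0.201 ]
pegA [ 0.3896 -0.2934]
pegB [ 0.3187 -0.2839]
tray [ 0.6242 -0.1936]
tray [ 0.6355 -0.3769]
tray [ 0.5236 -0.3916]
tray [ 0.5079 -0.2047]
divider [ 0.628  -0.2815]
divider [ 0.5169 -0.2921]
timer [ 0.4608 -0.0753]
shaker [0.4444 0.041 ]
caddyBR [ 0.5885 -0.0958]
```

Request:
servo_tool:
  steps:
    - [1,0,45,0]
    - [1,1,90,0]
    - [1,1,135,0]
    - [1,1,165,0]
    - [1,1,165,0]

```text
time: 1.75
tool_pos: [0.4277, -0.2014, 0.058]
orientation: [-0.002, 1.0, -0.002, -0.004]
force: [-0.2, 0.4, 0.1]
finger_gap: 1.002
finger_force: 0.0
```

Request:
servo_tool:
  steps:
    - [0,0,0,0]
    - [0,0,0,0]
    - [0,0,0,0]
    - [0,0,0,0]
    - [0,0,0,0]
    - [0,0,0,0]
  gripper: 0
  force: 15

```text
time: 2.35
tool_pos: [0.4317, -0.2015, 0.0619]
orientation: [0.0, 1.0, 0.0, 0.0]
force: [0.4, 0.2, -0.1]
finger_gap: 0.521
finger_force: 0.0
```

```bash
python3 plan.py .651,-.036,.15,0  .651,-.036,.063,0
```

```text
t 2.35 grasp [ 0.4317 -0.2015  0.0559] theta 0.0 zax [ 0.001 -0.001 -1.   ] gap 49.0 q6 0.99
.651,-.036,.15,0 [ 219.4 -165.5  -94. ] roll 0.0
.651,-.036,.063,0 [ 219.3 -165.5   -7. ] roll 0.0
```

Request:
servo_tool:
  steps:
    - [0,0,0,0]
    - [0,0,0,0]
    - [0,0,0,0]
    - [0,0,0,0]

```text
time: 2.75
tool_pos: [0.4315, -0.2012, 0.0616]
orientation: [-0.0, 1.0, -0.0, -0.0]
force: [-0.7, 2.2, 4.0]
finger_gap: 0.434
finger_force: 15.0
```

Request:
servo_tool:
  steps:
    - [0,0,-30,0]
    - [0,0,-65,0]
    - [0,0,-100,0]
    - [10,-8,-115,0]
    - [40,-30,-115,0]
    - [70,-53,-115,0]
    - [100,-76,-115,0]
    - [130,-98,-115,0]

```text
time: 3.55
tool_pos: [0.5624, -0.1028, 0.176]
orientation: [0.0, 1.0, -0.0, -0.0]
force: [-0.6, -0.0, -0.9]
finger_gap: 0.432
finger_force: 15.0
```

Request:
servo_tool:
  steps:
    - [30,-22,0,0]
    - [60,-45,0,0]
    - [80,-60,0,0]
    - [88,-67,0,0]
    - [88,-67,0,0]
    - [88,-67,0,0]

```text
time: 4.15
tool_pos: [0.6483, -0.0372, 0.1759]
orientation: [0.0, 1.0, -0.0, -0.001]
force: [-0.3, 0.2, -0.4]
finger_gap: 0.429
finger_force: 15.0
```

```bash
python3 plan.py .651,-.036,.15,0  .651,-.036,.063,0; python3 - <<'E'
from h import *
a=snap('wrist','w2.png'); b=snap('side','s2.png'); np.save('w2',eyes.camera_model('wrist')['pose'])
cv2.imwrite('pics/m2.png',np.hstack([a[:,80:480,::-1],b[80:,:400,::-1][:420].copy() if 0 else cv2.resize(b[60:360,100:386,::-1],(400,420))]))
E
```

```text
t 4.15 grasp [ 0.6483 -0.0372  0.1699] theta -0.0 zax [-0.002 -0.001 -1.   ] gap 40.4 q6 1.41
.651,-.036,.15,0 [ 2.7 -1.2 19.9] roll -0.0
.651,-.036,.063,0 [  2.9  -1.3 106.9] roll -0.0
```

View pics/m2.png

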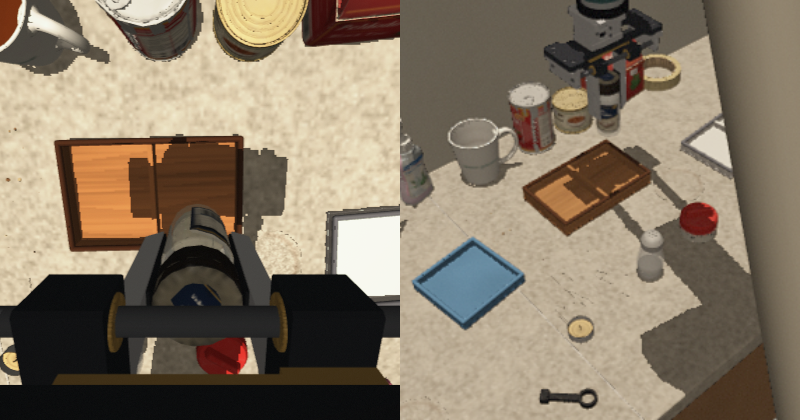

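```bash
python3 - <<'E'
from h import *
m=eyes.camera_model('wrist')
for u,v in ((135,143),(323,137),(152,250),(235,141)): print(ray('wrist',u,v,.03,m)[:2])
for u,v in ((324,212),(80+400-70,207)): print('tray L top/',ray('wrist',80+327,212,.02,m)[:2])
E
```

```text
[0.7073 0.1058]
[ 0.7128 -0.0836]
[0.5908 0.1017]
[0.7091 0.0049]
tray L top/ [ 0.6313 -0.1814]
tray L top/ [ 0.6313 -0.1814]
```

Request:
servo_tool:
  steps:
    - [3,0,30,0]
    - [3,0,60,0]
    - [3,0,85,0]
    - [3,0,100,0]
    - [3,0,106,0]
    - [3,0,106,0]
    - [3,0,106,0]

```text
time: 4.95
tool_pos: [0.653, -0.0371, 0.0716]
orientation: [0.0, 1.0, -0.0, 0.001]
force: [0.7, 0.4, -1.2]
finger_gap: 0.432
finger_force: 15.0
```

```bash
python3 plan.py .444,.047,.2,0
```

```text
t 4.95 grasp [ 0.653  -0.0371  0.0656] theta -0.0 zax [ 0.002 -0.001 -1.   ] gap 40.6 q6 1.41
.444,.047,.2,0 [-208.8  -83.9 -134.8] roll -0.001
```

Request:
servo_tool:
  steps:
    - [0,0,2,0]
    - [0,0,3,0]
    - [0,0,4,0]
    - [0,0,4,0]

```text
time: 5.35
tool_pos: [0.653, -0.0366, 0.0676]
orientation: [0.0, 1.0, -0.0, 0.001]
force: [-0.4, -0.2, 4.9]
finger_gap: 0.432
finger_force: 15.0
```

Request:
servo_tool:
  steps:
    - [0,0,0,0]
    - [0,0,0,0]
    - [0,0,0,0]
    - [0,0,0,0]
  gripper: 65

```text
time: 5.75
tool_pos: [0.6524, -0.0365, 0.0662]
orientation: [0.0, 1.0, -0.0, -0.0]
force: [-0.3, 0.2, 0.3]
finger_gap: 0.688
finger_force: 0.0
```

Request:
servo_tool:
  steps:
    - [0,0,-25,0]
    - [0,0,-60,0]
    - [0,0,-100,0]
    - [-20,0,-130,0]
    - [-60,-10,-135,0]
    - [-105,-30,-135,0]
    - [-150,-50,-135,0]
    - [-180,-68,-135,0]

```text
time: 6.55
tool_pos: [0.4691, 0.0322, 0.2013]
orientation: [-0.0, 1.0, -0.0, -0.001]
force: [-0.1, 0.3, 0.5]
finger_gap: 0.692
finger_force: 0.0
```

Request:
servo_tool:
  steps:
    - [-20,-12,0,0]
    - [-27,-16,0,0]
    - [-27,-16,0,0]
    - [-27,-16,0,0]

```text
time: 6.95
tool_pos: [0.4469, 0.0471, 0.2017]
orientation: [0.0, 1.0, -0.0, 0.001]
force: [0.3, 0.1, -0.5]
finger_gap: 0.688
finger_force: 0.0
```

```bash
python3 plan.py .444,.047,.2,0; python3 - <<'E'
from h import *
a=snap('wrist','w3.png'); b=snap('side','s3.png')
cv2.imwrite('pics/m3.png',np.hstack([a[:,80:480,::-1],cv2.resize(b[60:360,100:386,::-1],(400,420))]))
E
```

```text
t 6.95 grasp [0.4469 0.0471 0.1957] theta -0.0 zax [ 0.002 -0.001 -1.   ] gap 64.7 q6 1.52
.444,.047,.2,0 [-2.9  0.1 -4.3] roll -0.0
```

View pics/m3.png

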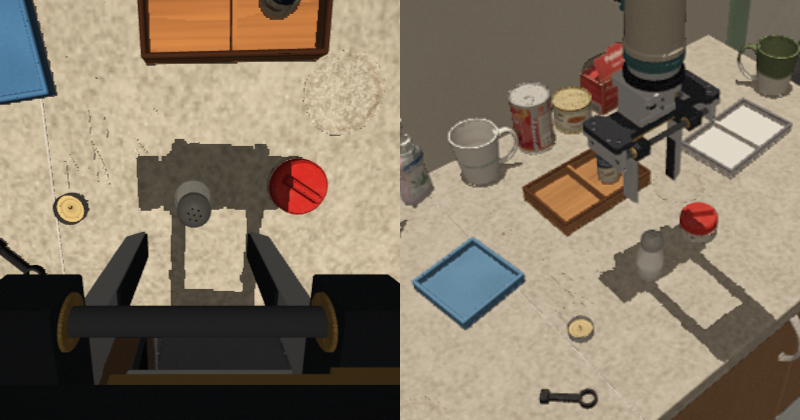

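```bash
python3 - <<'E'
from h import *
m=eyes.camera_model('wrist')
print(ray('wrist',273,209,.086,m)[:2],'timer',ray('wrist',378,187,.05,m)[:2],'tea',ray('wrist',150,208,.015,m)[:2])
E
```

```text
[0.4454 0.051 ] timer [ 0.4596 -0.0605] tea [0.4271 0.201 ]
```

Request:
servo_tool:
  steps:
    - [-2,-3,40,0]
    - [-2,-3,85,0]
    - [-2,-3,120,0]
    - [-2,-3,140,0]
    - [-2,-3,146,0]
    - [-2,-3,146,0]

```text
time: 7.65
tool_pos: [0.4439, 0.0501, 0.0547]
orientation: [0.0, 1.0, -0.0, -0.001]
force: [0.6, -0.8, 0.3]
finger_gap: 0.689
finger_force: 0.0
```

Request:
servo_tool:
  steps:
    - [0,0,0,0]
    - [0,0,0,0]
    - [0,0,0,0]
    - [0,0,0,0]
    - [0,0,0,0]
    - [0,0,0,0]
  gripper: 0

```text
time: 8.25
tool_pos: [0.4445, 0.0508, 0.0564]
orientation: [-0.0, 1.0, -0.0, 0.001]
force: [-0.9, 1.9, 6.5]
finger_gap: 0.44
finger_force: 15.3
```

```bash
python3 plan.py .6495,.056,.15,0  .6495,.056,.06,0
```

```text
t 8.25 grasp [0.4445 0.0508 0.0504] theta -0.0 zax [ 0.002  0.    -1.   ] gap 41.4 q6 1.53
.6495,.056,.15,0 [205.3  -5.4 -99.1] roll -0.0
.6495,.056,.06,0 [205.   -5.3  -9.1] roll -0.0
```

Request:
servo_tool:
  steps:
    - [0,0,-30,0]
    - [0,0,-65,0]
    - [0,0,-95,0]
    - [20,0,-105,0]
    - [60,-2,-105,0]
    - [100,-3,-105,0]
    - [140,-4,-105,0]
    - [175,-5,-105,0]

```text
time: 9.05
tool_pos: [0.62, 0.0553, 0.16]
orientation: [0.0, 1.0, -0.0, -0.0]
force: [-0.1, -0.2, -0.4]
finger_gap: 0.439
finger_force: 14.8
```

Request:
servo_tool:
  steps:
    - [20,0,0,0]
    - [30,0,20,0]
    - [30,0,50,0]
    - [30,0,75,0]
    - [30,0,92,0]
    - [30,0,97,0]
    - [30,0,97,0]
    - [30,0,97,0]

```text
time: 9.85
tool_pos: [0.6485, 0.0553, 0.0635]
orientation: [0.0, 1.0, -0.0, -0.0]
force: [0.1, 0.3, -0.7]
finger_gap: 0.435
finger_force: 14.8
```

```bash
python3 plan.py .6495,.056,.057,0
```

```text
t 9.85 grasp [0.6485 0.0553 0.0575] theta -0.0 zax [-0. -0. -1.] gap 40.9 q6 1.55
.6495,.056,.057,0 [ 1.  -0.7  0.5] roll -0.0
```

Request:
servo_tool:
  steps:
    - [0,0,1,0]
    - [0,0,2,0]
    - [0,0,2,0]

```text
time: 10.15
tool_pos: [0.6491, 0.0553, 0.0623]
orientation: [0.0, 1.0, -0.0, 0.001]
force: [-0.0, 0.0, 2.8]
finger_gap: 0.44
finger_force: 15.0
```

Request:
servo_tool:
  steps:
    - [0,0,0,0]
    - [0,0,0,0]
    - [0,0,0,0]
    - [0,0,0,0]
  gripper: 62

```text
time: 10.55
tool_pos: [0.6484, 0.0555, 0.0612]
orientation: [0.0, 1.0, -0.0, -0.0]
force: [-0.2, 0.2, 0.9]
finger_gap: 0.656
finger_force: 0.0
```

Request:
servo_tool:
  steps:
    - [0,0,-25,0]
    - [0,0,-60,0]
    - [0,0,-100,0]
    - [0,0,-125,0]
    - [-32,37,-125,0]
    - [-64,74,-125,0.03]
    - [-96,111,-125,0.06]
    - [-128,148,-125,0.1]

```text
time: 11.35
tool_pos: [0.5191, -0.0935, 0.1864]
orientation: [0.0, 0.999, -0.05, 0.0]
force: [0.9, -0.9, 0.5]
finger_gap: 0.658
finger_force: 0.0
```

```bash
python3 plan.py .34,-.289,.18,-7.6
```

```text
t 11.35 grasp [ 0.5191 -0.0935  0.1804] theta -5.8 zax [ 0. -0. -1.] gap 61.9 q6 1.36
.34,-.289,.18,-7.6 [-158.5  212.5    0.5] roll 0.032
```

Request:
servo_tool:
  steps:
    - [-24,35,0,0.01]
    - [-48,70,0,0.02]
    - [-72,105,0,0.03]
    - [-96,140,0,0.03]
    - [-120,175,0,0.03]
    - [-144,211,0,0.03]
    - [-144,211,0,0.03]
    - [-144,211,0,0.03]

```text
time: 12.15
tool_pos: [0.3556, -0.2884, 0.1865]
orientation: [-0.0, 0.998, -0.066, 0.0]
force: [0.0, 0.4, -0.1]
finger_gap: 0.661
finger_force: 0.0
```

```bash
python3 plan.py .354,-.289,.022,-7.6; python3 - <<'E'
from h import *
m=eyes.camera_model('wrist'); a=snap('wrist','w4.png'); b=snap('side','s4.png')
cv2.imwrite('pics/m4.png',np.hstack([a[:,80:480,::-1],cv2.resize(b[60:360,100:386,::-1],(400,420))]))
hsv=cv2.cvtColor(a,cv2.COLOR_RGB2HSV); k=cv2.inRange(hsv,(160,90,60),(176,255,255)); k[250:]=0
n,l,s,c=cv2.connectedComponentsWithStats(cv2.dilate(k,np.ones((7,7))))
for i in range(1,n):
    if s[i,4]>150:
        q=np.argwhere((l==i)&(k>0))[:,::-1]
        w=np.array([ray('wrist',*p,.01,m)[:2] for p in q]); mu=w.mean(0); ev=np.linalg.svd(w-mu,full_matrices=False)[2]
        e=(w-mu)@ev.T; print(s[i],mu,np.degrees(np.arctan(ev[0,1]/ev[0,0])),np.ptp(e,axis=0), (mu+ev.T@((e.max(0)+e.min(0))/2)))
E
```

```text
t 12.15 grasp [ 0.3557 -0.2884  0.1805] theta -7.6 zax [ 0.  0. -1.] gap 62.1 q6 0.87
.354,-.289,.022,-7.6 [ -1.6   0.9 158.5] roll -0.0
[ 266  162   21   66 1050] [ 0.3599952  -0.28781321] -13.039377355354228 [0.06969955 0.01162167] [ 0.35396223 -0.28650182]
```

View pics/m4.png

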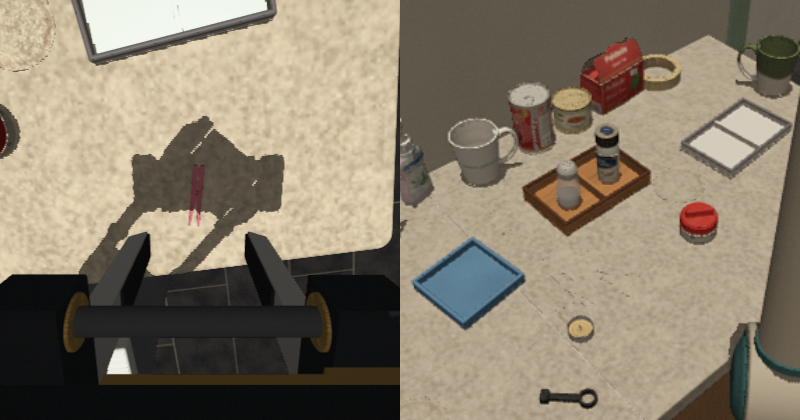

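Request:
servo_tool:
  steps:
    - [0,-1,45,0.06]
    - [0,-1,90,0.06]
    - [0,-1,130,0.06]
    - [0,-1,150,0.06]
    - [0,-1,156,0.06]
    - [0,-1,156,0.06]
  gripper: 45

```text
time: 12.85
tool_pos: [0.3568, -0.286, 0.03]
orientation: [-0.001, 0.996, -0.094, -0.0]
force: [0.8, 0.6, 0.4]
finger_gap: 0.484
finger_force: 0.0
```

Request:
servo_tool:
  steps:
    - [0,0,0,0]
    - [0,0,0,0]

```text
time: 13.05
tool_pos: [0.3574, -0.2877, 0.0318]
orientation: [0.001, 0.996, -0.095, 0.001]
force: [0.5, -0.1, 0.1]
finger_gap: 0.482
finger_force: 0.0
```

```bash
python3 plan.py .3545,-.287,.0215,-11
```

```text
t 13.05 grasp [ 0.3574 -0.2878  0.0258] theta -10.9 zax [ 0.002 -0.002 -1.   ] gap 45.3 q6 0.93
.3545,-.287,.0215,-11 [-3.  -0.2  4.3] roll 0.002
```

Request:
servo_tool:
  steps:
    - [-2,0,2,0]
    - [-2,0,3.5,0]
    - [-2,0,3.5,0]

```text
time: 13.35
tool_pos: [0.3541, -0.2867, 0.0271]
orientation: [0.0, 0.995, -0.095, 0.0]
force: [0.3, 0.5, 0.8]
finger_gap: 0.474
finger_force: 0.0
```

Request:
servo_tool:
  steps:
    - [0,0,0,0]
    - [0,0,0,0]
    - [0,0,0,0]
    - [0,0,0,0]
    - [0,0,0,0]
    - [0,0,0,0]
    - [0,0,0,0]
  gripper: 0

```text
time: 14.05
tool_pos: [0.3543, -0.2867, 0.027]
orientation: [0.0, 0.995, -0.095, 0.0]
force: [-0.6, -0.2, -0.3]
finger_gap: 0.158
finger_force: 15.0
```

Request:
servo_tool:
  steps:
    - [0,0,-20,0]
    - [0,0,-55,0]
    - [0,0,-90,0]
    - [0,0,-120,0]
    - [0,0,-120,0]

```text
time: 14.55
tool_pos: [0.3563, -0.2888, 0.1508]
orientation: [0.003, 0.995, -0.095, 0.003]
force: [0.4, -0.3, -0.9]
finger_gap: 0.157
finger_force: 15.0
```

```bash
python3 plan.py .569,-.238,.14,4  .5745,-.332,.14,4; python3 - <<'E'
from h import *
m=eyes.camera_model('wrist'); a=snap('wrist','w5.png')
import pickle; pickle.dump(m,open('w5.pkl','wb'))
E
```

```text
t 14.55 grasp [ 0.3564 -0.2889  0.1448] theta -10.9 zax [ 0.006 -0.007 -1.   ] gap 14.7 q6 0.93
.569,-.238,.14,4 [199.2 -90.1   5.7] roll -0.26
.5745,-.332,.14,4 [222.3   1.1   6.4] roll -0.26
```

View pics/w5.png

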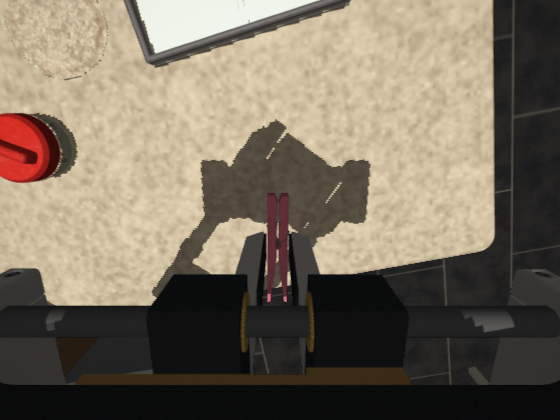

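Request:
servo_tool:
  steps:
    - [40,0,0,-0.06]
    - [80,0,0,-0.12]
    - [120,0,0,-0.18]
    - [160,0,0,-0.24]
    - [195,0,0,-0.28]
    - [215,0,0,-0.28]
    - [215,0,0,-0.28]
    - [215,0,0,-0.28]

```text
time: 15.4
tool_pos: [0.5641, -0.3265, 0.1447]
orientation: [-0.001, 0.999, 0.045, -0.002]
force: [-0.4, 1.4, 0.2]
finger_gap: 0.156
finger_force: 15.0
```

```bash
python3 plan.py .5745,-.335,.028,5; python3 - <<'E'
from h import *
m=eyes.camera_model('wrist'); a=snap('wrist','w6.png')
import pickle; pickle.dump(m,open('w6.pkl','wb'))
E
```

```text
t 15.4 grasp [ 0.5641 -0.3265  0.1387] theta 5.2 zax [-0.004  0.002 -1.   ] gap 14.6 q6 0.85
.5745,-.335,.028,5 [ 10.    9.8 110.6] roll 0.003
```

View pics/w6.png

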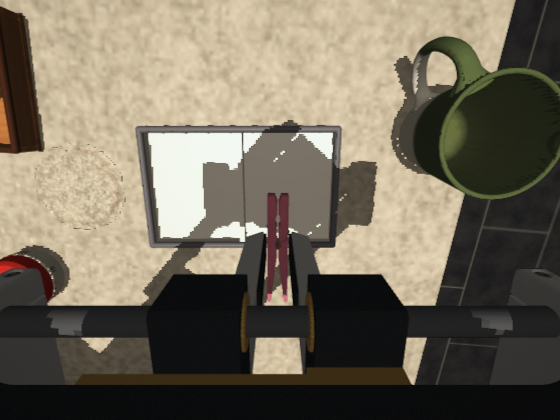

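```bash
python3 - <<'E'
from h import *
m=eyes.camera_model('wrist')
q=np.array([ray('wrist',u,v,.02,m)[:2] for u,v in ((137,128),(340,127),(334,247),(151,247),(244,131),(244,244))]); print(q,q[:4].mean(0),q[4:].mean(0))
y=(q[0]+q[3]-q[1]-q[2]);y/=np.linalg.norm(y);c=q[:4].mean(0);print(y,c+.046*y,c-.046*y)
E
```

```text
[[ 0.6249 -0.1901]
 [ 0.6426 -0.3772]
 [ 0.5237 -0.3884]
 [ 0.5066 -0.2004]
 [ 0.6311 -0.2891]
 [ 0.5186 -0.2958]] [ 0.57445  -0.289025] [ 0.57485 -0.29245]
[-0.09237855  0.99572396] [ 0.57020059 -0.2432217 ] [ 0.57869941 -0.3348283 ]
```

```bash
python3 - <<'E'
from h import *
m=eyes.camera_model('wrist')
for z in (.07,.09,.1): print(z,[ray('wrist',u,v,z,m)[:2].tolist() for u,v in ((416,70),(440,140),(480,195),(510,130))])
for z in (.07,.09,.1): print('side rim',[ray('side',100+u*.715,60+v*.7143,z)[:2].tolist() for u,v in ((757,47),(778,47),(800,47))])
E
```

```text
0.07 [[0.6861, -0.416], [0.639, -0.4448], [0.5994, -0.4869], [0.651, -0.4959]]
0.09 [[0.6819, -0.4076], [0.6389, -0.4339], [0.6027, -0.4724], [0.6499, -0.4806]]
0.1 [[0.6798, -0.4035], [0.6388, -0.4285], [0.6044, -0.4651], [0.6493, -0.473]]
side rim [[0.1527, -1.0952], [0.1238, -1.1281], [0.0935, -1.1626]]
side rim [[0.147, -1.0528], [0.1189, -1.0849], [0.0894, -1.1185]]
side rim [[0.1441, -1.0316], [0.1164, -1.0633], [0.0874, -1.0964]]
```

Request:
servo_tool:
  steps:
    - [4,4,30,0]
    - [4,4,60,0]
    - [4,4,85,0]
    - [4,4,100,0]
    - [4,4,106,0]
    - [4,4,108,0]
    - [4,4,108,0]

```text
time: 16.15
tool_pos: [0.5695, -0.3312, 0.0396]
orientation: [0.0, 0.999, 0.045, 0.0]
force: [-0.5, -1.0, 0.4]
finger_gap: 0.153
finger_force: 15.0
```

Request:
servo_tool:
  steps:
    - [0,0,0,0]
    - [0,0,0,0]

```text
time: 16.35
tool_pos: [0.5702, -0.3313, 0.0401]
orientation: [0.001, 0.999, 0.045, 0.001]
force: [-0.5, 0.1, -0.0]
finger_gap: 0.157
finger_force: 15.0
```

```bash
python3 plan.py .568,-.33,.027,5
```

```text
t 16.35 grasp [ 0.5702 -0.3313  0.0341] theta 5.1 zax [ 0.002 -0.001 -1.   ] gap 14.8 q6 0.85
.568,-.33,.027,5 [-2.1 -1.6  7.1] roll 0.003
```

Request:
servo_tool:
  steps:
    - [0,0,3,0]
    - [0,0,6,0]
    - [0,0,7,0]
    - [0,0,7,0]

```text
time: 16.75
tool_pos: [0.5699, -0.3311, 0.0328]
orientation: [0.0, 0.999, 0.045, 0.0]
force: [-1.3, 0.1, 4.3]
finger_gap: 0.157
finger_force: 15.0
```

Request:
servo_tool:
  steps:
    - [0,0,0,0]
    - [0,0,0,0]
    - [0,0,0,0]
    - [0,0,0,0]
  gripper: 36

```text
time: 17.15
tool_pos: [0.5696, -0.3309, 0.0317]
orientation: [-0.0, 0.999, 0.045, -0.0]
force: [0.2, 0.3, -1.0]
finger_gap: 0.382
finger_force: 0.0
```

Request:
servo_tool:
  steps:
    - [0,0,-25,0]
    - [0,0,-65,0]
    - [0,0,-110,0]
    - [0,0,-150,0]
    - [-10,-40,-150,-0.05]
    - [-25,-85,-150,-0.12]
    - [-40,-130,-150,-0.2]
    - [-55,-175,-150,-0.28]

```text
time: 17.95
tool_pos: [0.4983, -0.1601, 0.1819]
orientation: [-0.0, 0.983, 0.185, 0.0]
force: [0.5, 0.6, -0.0]
finger_gap: 0.383
finger_force: 0.0
```

```bash
python3 plan.py .35,.28,.18,46.6
```

```text
t 17.95 grasp [ 0.4983 -0.1601  0.1759] theta 21.3 zax [ 0.  0. -1.] gap 36.0 q6 0.75
.35,.28,.18,46.6 [  22.  -463.9   -4.1] roll -0.441
```

Request:
servo_tool:
  steps:
    - [2,-42,0,-0.04]
    - [4,-84,0,-0.08]
    - [6,-126,0,-0.12]
    - [8,-168,0,-0.16]
    - [10,-210,0,-0.2]
    - [12,-252,0,-0.24]
    - [14,-294,0,-0.28]
    - [16,-336,0,-0.32]
  gripper: 60

```text
time: 18.75
tool_pos: [0.3919, 0.1589, 0.1821]
orientation: [0.0, 0.941, 0.339, 0.0]
force: [0.4, -0.5, -0.7]
finger_gap: 0.636
finger_force: 0.0
```

```bash
python3 plan.py .35,.28,.18,46.6
```

```text
t 18.75 grasp [0.3919 0.1589 0.1761] theta 39.6 zax [ 0.001  0.    -1.   ] gap 59.8 q6 1.1
.35,.28,.18,46.6 [  44.9 -120.    -3.9] roll -0.122
```

Request:
servo_tool:
  steps:
    - [15,-40,0,-0.04]
    - [30,-80,0,-0.08]
    - [45,-120,0,-0.12]
    - [45,-120,0,-0.12]
    - [45,-120,0,-0.12]

```text
time: 19.25
tool_pos: [0.3506, 0.2791, 0.1818]
orientation: [0.0, 0.919, 0.395, -0.0]
force: [0.3, -0.5, -0.8]
finger_gap: 0.637
finger_force: 0.0
```

```bash
python3 plan.py .35,.28,.18,46.6;  python3 - <<'E'
from h import *
m=eyes.camera_model('wrist'); a=snap('wrist','w7.png'); b=snap('side','s7.png')
cv2.imwrite('pics/m7.png',np.hstack([a[:,80:480,::-1],cv2.resize(b[60:360,200:486,::-1],(400,420))]))
E
```

```text
t 19.25 grasp [0.3506 0.2791 0.1758] theta 46.5 zax [-0.    -0.001 -1.   ] gap 59.9 q6 1.28
.35,.28,.18,46.6 [ 0.3 -1.  -4.2] roll -0.001
```

View pics/m7.png

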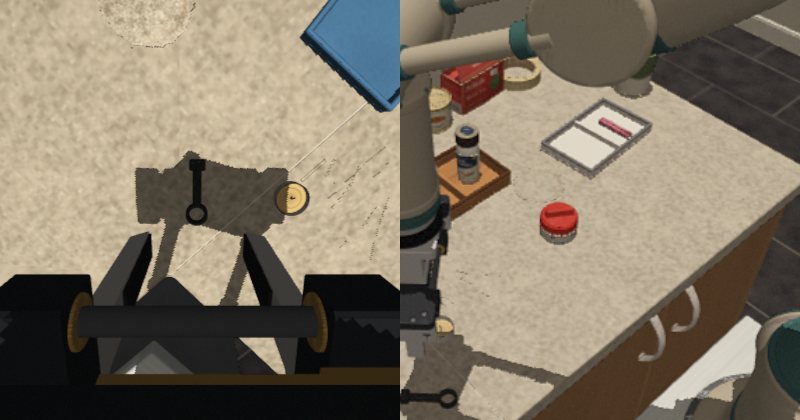

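```bash
python3 - <<'E'
from h import *
m=eyes.camera_model('wrist')
for p in ((277,159,.012),(277,226,.01),(372,197,.015)): print(ray('wrist',*p,m)[:2])
E
python3 plan.py .351,.28,.0215,46.6
```

```text
[0.3788 0.3077]
[0.3246 0.2509]
[0.4272 0.203 ]
t 19.35 grasp [0.3512 0.2778 0.1758] theta 46.4 zax [-0.    -0.001 -1.   ] gap 60.2 q6 1.28
.351,.28,.0215,46.6 [  1.5  -1.8 154.3] roll -0.004
```

Request:
servo_tool:
  steps:
    - [1,-1,45,0]
    - [1,-1,90,0]
    - [1,-1,125,0]
    - [1,-1,145,0]
    - [1,-1,150,0]
    - [1,-1,150,0]
    - [1,-1,150,0]

```text
time: 20.05
tool_pos: [0.3524, 0.28, 0.0329]
orientation: [-0.0, 0.919, 0.393, 0.001]
force: [0.1, -0.7, -0.1]
finger_gap: 0.639
finger_force: 0.0
```

```bash
python3 plan.py .3515,.2795,.0215,46.6
```

```text
t 20.05 grasp [0.3524 0.28   0.0269] theta 46.3 zax [ 0.002  0.001 -1.   ] gap 60.0 q6 1.28
.3515,.2795,.0215,46.6 [-1.  -0.3  5.4] roll -0.005
```

Request:
servo_tool:
  steps:
    - [0,0,3,0]
    - [0,0,5,0]
    - [0,0,5,0]
  gripper: 0

```text
time: 20.35
tool_pos: [0.3512, 0.2802, 0.0273]
orientation: [0.0, 0.919, 0.394, 0.0]
force: [-0.2, 0.8, 0.7]
finger_gap: 0.422
finger_force: 0.0
```

Request:
servo_tool:
  steps:
    - [0,0,0,0]
    - [0,0,0,0]
    - [0,0,0,0]
    - [0,0,0,0]
    - [0,0,0,0]
    - [0,0,0,0]

```text
time: 20.95
tool_pos: [0.3511, 0.2802, 0.0271]
orientation: [-0.0, 0.919, 0.394, 0.0]
force: [-0.5, 0.1, 3.2]
finger_gap: 0.244
finger_force: 15.0
```

Request:
servo_tool:
  steps:
    - [0,0,-20,0]
    - [0,0,-60,0]
    - [0,0,-105,0]
    - [0,0,-150,0]
    - [0,0,-150,0]
    - [0,0,-150,0]

```text
time: 21.55
tool_pos: [0.3514, 0.2802, 0.1776]
orientation: [-0.0, 0.919, 0.394, 0.001]
force: [-0.2, 0.5, 0.0]
finger_gap: 0.244
finger_force: 15.0
```

```bash
python3 plan.py .568,-.245,.17,5;  python3 - <<'E'
from h import *
a=snap('wrist','w8.png')
E
```

```text
t 21.55 grasp [0.3514 0.2803 0.1716] theta 46.4 zax [ 0.002  0.001 -1.   ] gap 22.9 q6 1.28
.568,-.245,.17,5 [-231.   519.1    1.5] roll 0.723
```

View pics/w8.png

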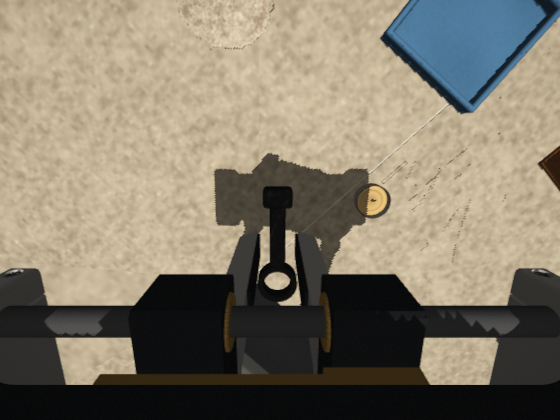

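Request:
servo_tool:
  steps:
    - [-16,37,0,0.06]
    - [-32,74,0,0.12]
    - [-48,111,0,0.18]
    - [-64,148,0,0.24]
    - [-82,185,0,0.3]
    - [-98,222,0,0.36]
    - [-115,259,0,0.42]
    - [-131,296,0,0.48]

```text
time: 22.4
tool_pos: [0.4739, -0.0204, 0.1746]
orientation: [-0.001, 0.987, 0.163, -0.002]
force: [0.7, -0.3, 0.1]
finger_gap: 0.239
finger_force: 15.0
```

```bash
python3 plan.py .569,-.243,.1,5
```

```text
t 22.4 grasp [ 0.4738 -0.0204  0.1686] theta 18.7 zax [-0.005  0.001 -1.   ] gap 22.4 q6 1.05
.569,-.243,.1,5 [ 18.9 241.6  67.9] roll 0.24
```

Request:
servo_tool:
  steps:
    - [4,40,0,0.04]
    - [6,80,0,0.08]
    - [9,120,0,0.12]
    - [12,160,0,0.16]
    - [15,200,0,0.2]
    - [19,230,20,0.24]
    - [19,241,50,0.24]
    - [19,241,65,0.24]

```text
time: 23.2
tool_pos: [0.5691, -0.2417, 0.1065]
orientation: [-0.002, 0.999, 0.044, -0.003]
force: [-0.6, 0.2, -0.3]
finger_gap: 0.244
finger_force: 15.0
```

Request:
servo_tool:
  steps:
    - [0,0,0,0]
    - [0,0,0,0]

```text
time: 23.4
tool_pos: [0.5702, -0.2402, 0.1102]
orientation: [-0.001, 0.999, 0.045, -0.002]
force: [0.8, 0.4, 0.4]
finger_gap: 0.244
finger_force: 15.0
```

```bash
python3 plan.py .569,-.243,.028,5;  python3 - <<'E'
from h import *
a=snap('wrist','w9.png')
E
```

```text
t 23.4 grasp [ 0.5701 -0.2402  0.1042] theta 5.1 zax [-0.003  0.002 -1.   ] gap 22.9 q6 0.97
.569,-.243,.028,5 [-1.1  2.8 76.2] roll 0.002
```

View pics/w9.png

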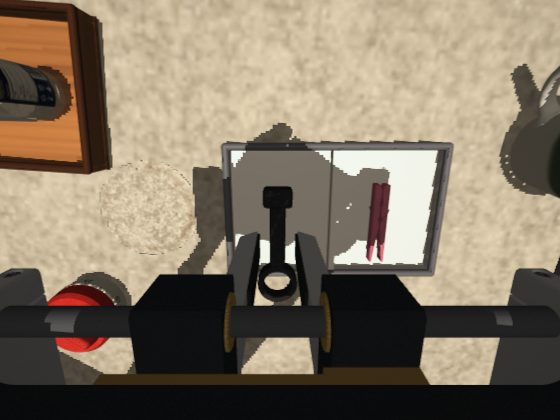

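Request:
servo_tool:
  steps:
    - [0,1,30,0]
    - [0,1,50,0]
    - [0,1,65,0]
    - [0,1,70,0]
    - [0,1,70,0]
    - [0,1,70,0]

```text
time: 24.05
tool_pos: [0.572, -0.242, 0.0432]
orientation: [0.001, 0.999, 0.045, 0.001]
force: [-0.2, -0.4, -1.2]
finger_gap: 0.247
finger_force: 15.0
```

```bash
python3 plan.py .569,-.243,.027,5
```

```text
t 24.05 grasp [ 0.572  -0.242   0.0372] theta 5.2 zax [ 0.002 -0.001 -1.   ] gap 23.2 q6 0.97
.569,-.243,.027,5 [-3.1  0.7 10.2] roll 0.003
```

Request:
servo_tool:
  steps:
    - [-2,0,4,0]
    - [-2,0,7,0]
    - [-2,0,9,0]
    - [-2,0,10,0]
    - [-2,0,10,0]

```text
time: 24.55
tool_pos: [0.5691, -0.242, 0.033]
orientation: [0.0, 0.999, 0.045, 0.0]
force: [-1.9, 0.6, 5.7]
finger_gap: 0.246
finger_force: 14.9
```

Request:
servo_tool:
  steps:
    - [0,0,0,0]
    - [0,0,0,0]
    - [0,0,0,0]
    - [0,0,0,0]
  gripper: 44

```text
time: 24.95
tool_pos: [0.5691, -0.2419, 0.0317]
orientation: [-0.0, 0.999, 0.045, -0.0]
force: [-0.2, -1.2, 0.6]
finger_gap: 0.468
finger_force: 0.0
```

Request:
servo_tool:
  steps:
    - [0,0,-25,0]
    - [0,0,-65,0]
    - [0,0,-110,0]
    - [0,0,-140,0]
    - [-10,-40,-145,-0.05]
    - [-15,-80,-145,-0.1]
    - [-22,-120,-145,-0.15]
    - [-30,-165,-145,-0.2]

```text
time: 25.75
tool_pos: [0.5242, -0.0794, 0.177]
orientation: [0.0, 0.989, 0.145, 0.0]
force: [0.5, 0.7, 0.5]
finger_gap: 0.468
finger_force: 0.0
```

```bash
python3 plan.py .4265,.202,.18,15
```

```text
t 25.75 grasp [ 0.5242 -0.0794  0.171 ] theta 16.6 zax [ 0.001 -0.    -1.   ] gap 43.9 q6 1.0
.4265,.202,.18,15 [ -13.  -297.6   -9.2] roll 0.029
```

Request:
servo_tool:
  steps:
    - [-2,-42,0,0]
    - [-4,-84,0,0]
    - [-6,-126,0,0]
    - [-8,-168,0,0]
    - [-10,-210,0,0]
    - [-12,-252,0,0]
    - [-13,-290,0,0]
    - [-13,-298,0,0]
  gripper: 64

```text
time: 26.55
tool_pos: [0.4253, 0.2045, 0.1769]
orientation: [-0.001, 0.989, 0.146, -0.0]
force: [-0.1, -0.1, 0.3]
finger_gap: 0.679
finger_force: 0.0
```

Request:
servo_tool:
  steps:
    - [0,0,30,0]
    - [0,0,70,0]
    - [0,0,70,0]
    - [0,0,70,0]

```text
time: 26.95
tool_pos: [0.427, 0.201, 0.1069]
orientation: [0.0, 0.99, 0.144, -0.001]
force: [0.4, 0.4, 0.8]
finger_gap: 0.683
finger_force: 0.0
```

```bash
python3 plan.py .4265,.202,.0225,16;  python3 - <<'E'
from h import *
m=eyes.camera_model('wrist'); a=snap('wrist','w10.png')
hsv=cv2.cvtColor(a,cv2.COLOR_RGB2HSV); k=cv2.inRange(hsv,(12,130,60),(30,255,255)); k[260:]=0; k=cv2.morphologyEx(k,cv2.MORPH_OPEN,np.ones((5,5)))
n,l,s,c=cv2.connectedComponentsWithStats(k)
for i in range(1,n):
    if s[i,4]>60: print(s[i],ray('wrist',s[i,0]+s[i,2]/2,s[i,1]+s[i,3]/2,.013,m))
E
```

```text
t 26.95 grasp [0.427  0.201  0.1009] theta 16.6 zax [-0.001 -0.001 -1.   ] gap 64.2 q6 1.57
.4265,.202,.0225,16 [-0.  -1.2 78.4] roll 0.01
[ 483    0   77   68 3218] [0.6166 0.0636 0.013 ]
```

Request:
servo_tool:
  steps:
    - [0,-1,35,0]
    - [0,-1,60,0]
    - [0,-1,72,0]
    - [0,-1,75,0]
    - [0,-1,75,0]
    - [0,-1,75,0]

```text
time: 27.6
tool_pos: [0.4281, 0.2028, 0.0334]
orientation: [-0.0, 0.99, 0.144, 0.002]
force: [-0.2, 0.0, -0.3]
finger_gap: 0.681
finger_force: 0.0
```

```bash
python3 plan.py .4265,.202,.0225,16
```

```text
t 27.6 grasp [0.4282 0.2028 0.0274] theta 16.6 zax [ 0.003  0.001 -1.   ] gap 64.0 q6 1.58
.4265,.202,.0225,16 [-1.8  0.3  4.9] roll 0.01
```

Request:
servo_tool:
  steps:
    - [-1,0,2,0]
    - [-1,0,4,0]
    - [-1,0,5,0]
    - [-1,0,5,0]

```text
time: 28.0
tool_pos: [0.4256, 0.2022, 0.0269]
orientation: [0.0, 0.99, 0.144, -0.0]
force: [-0.5, 0.2, -0.2]
finger_gap: 0.68
finger_force: 0.0
```

Request:
servo_tool:
  steps:
    - [0,0,0,0]
    - [0,0,0,0]
    - [0,0,0,0]
    - [0,0,0,0]
    - [0,0,0,0]
    - [0,0,0,0]
  gripper: 0

```text
time: 28.6
tool_pos: [0.4257, 0.2022, 0.027]
orientation: [0.0, 0.99, 0.144, 0.0]
force: [0.8, 0.4, -0.4]
finger_gap: 0.391
finger_force: 15.2
```

Request:
servo_tool:
  steps:
    - [0,0,-20,0]
    - [0,0,-60,0]
    - [0,0,-90,0]
    - [0,0,-90,0]

```text
time: 29.0
tool_pos: [0.4286, 0.2032, 0.1207]
orientation: [-0.001, 0.99, 0.144, 0.004]
force: [0.2, 0.5, -1.2]
finger_gap: 0.391
finger_force: 15.2
```

```bash
python3 plan.py .605,.275,.11,9  .605,.275,.0285,9
```

```text
t 29.0 grasp [0.4287 0.2032 0.1147] theta 16.6 zax [ 0.009  0.003 -1.   ] gap 36.8 q6 1.58
.605,.275,.11,9 [189.4 -18.4   6.4] roll 0.133
.605,.275,.0285,9 [188.7 -18.4  87.9] roll 0.133
```

Request:
servo_tool:
  steps:
    - [40,-4,0,0.03]
    - [80,-8,0,0.06]
    - [120,-12,0,0.09]
    - [160,-16,0,0.12]
    - [182,-18,0,0.13]
    - [189,-18,0,0.13]
    - [189,-18,20,0.13]
    - [189,-18,35,0.13]

```text
time: 29.8
tool_pos: [0.6001, 0.2729, 0.0802]
orientation: [0.0, 0.997, 0.08, -0.001]
force: [0.3, 0.7, -0.3]
finger_gap: 0.391
finger_force: 15.2
```

Request:
servo_tool:
  steps:
    - [0,0,0,0]
    - [0,0,0,0]

```text
time: 30.0
tool_pos: [0.6005, 0.273, 0.0814]
orientation: [0.0, 0.997, 0.08, -0.001]
force: [1.0, 0.1, 0.2]
finger_gap: 0.389
finger_force: 15.2
```

```bash
python3 plan.py .605,.275,.0285,9; python3 - <<'E'
from h import *
m=eyes.camera_model('wrist'); a=snap('wrist','w11.png')
hsv=cv2.cvtColor(a,cv2.COLOR_RGB2HSV); k=cv2.inRange(hsv,(95,110,40),(115,255,255))
n,l,s,c=cv2.connectedComponentsWithStats(k); i=1+s[1:,4].argmax(); print(s[i])
h=cv2.convexHull(np.argwhere(l==i)[:,::-1].astype(np.int32)); ap=cv2.approxPolyDP(h,6,True)[:,0]
for p in ap: print(p,ray('wrist',*p,.02,m)[:2])
E
```

```text
t 30.0 grasp [0.6004 0.273  0.0754] theta 9.2 zax [-0.002 -0.001 -1.   ] gap 36.6 q6 1.73
.605,.275,.0285,9 [ 4.9 -1.2 46.9] roll 0.003
[  192   136   166   140 16218]
[357 139] [0.6745 0.2268]
[347 274] [0.5682 0.2103]
[201 274] [0.5493 0.328 ]
[194 136] [0.658  0.3431]
```

Request:
servo_tool:
  steps:
    - [5,-1,20,0]
    - [5,-1,35,0]
    - [5,-1,42,0]
    - [5,-1,44,0]
    - [5,-1,44,0]

```text
time: 30.55
tool_pos: [0.6066, 0.2753, 0.0385]
orientation: [-0.0, 0.997, 0.08, 0.0]
force: [0.2, 0.9, 1.0]
finger_gap: 0.392
finger_force: 15.2
```

Request:
servo_tool:
  steps:
    - [0,0,0,0]
    - [0,0,0,0]

```text
time: 30.75
tool_pos: [0.6069, 0.2755, 0.0388]
orientation: [-0.0, 0.997, 0.08, 0.001]
force: [0.3, 0.6, 0.2]
finger_gap: 0.392
finger_force: 15.2
```

Request:
servo_tool:
  steps:
    - [0,0,2,0]
    - [0,0,4,0]
    - [0,0,5.5,0]
    - [0,0,6,0]
    - [0,0,6,0]

```text
time: 31.25
tool_pos: [0.6064, 0.2752, 0.0329]
orientation: [0.0, 0.997, 0.08, 0.0]
force: [-1.3, 0.3, 5.3]
finger_gap: 0.389
finger_force: 15.2
```

Request:
servo_tool:
  steps:
    - [0,0,0,0]
    - [0,0,0,0]
    - [0,0,0,0]
    - [0,0,0,0]
  gripper: 58

```text
time: 31.65
tool_pos: [0.6063, 0.2752, 0.0316]
orientation: [0.0, 0.997, 0.08, -0.0]
force: [-0.2, 0.8, 0.3]
finger_gap: 0.62
finger_force: 0.0
```

Request:
servo_tool:
  steps:
    - [0,0,-25,0]
    - [0,0,-65,0]
    - [0,0,-110,0]
    - [0,0,-150,0]
    - [-40,0,-165,0]
    - [-85,0,-170,0]
    - [-125,0,-170,0]
    - [-165,0,-170,0]

```text
time: 32.45
tool_pos: [0.4419, 0.2487, 0.2021]
orientation: [-0.0, 0.997, 0.08, 0.0]
force: [0.3, -0.4, 0.3]
finger_gap: 0.618
finger_force: 0.0
```

Request:
servo_tool:
  steps:
    - [-40,-10,0,0]
    - [-70,-20,0,0]
    - [-100,-40,0,0]
    - [-130,-60,0,0]
    - [-140,-80,0,0]
    - [-140,-80,0,0]
    - [-140,-80,0,0]

```text
time: 33.15
tool_pos: [0.2927, 0.3057, 0.202]
orientation: [0.0, 0.997, 0.081, 0.0]
force: [-0.8, 0.4, -0.4]
finger_gap: 0.616
finger_force: 0.0
```

```bash
python3 plan.py; python3 - <<'E'
from h import *
a=snap('scene','s12.png'); b=snap('side','s13.png')
f=lambda i,x,y:cv2.resize(i[y:y+210,x:x+280,::-1],(400,300),interpolation=cv2.INTER_CUBIC)
cv2.imwrite('pics/m12.png',np.vstack([np.hstack([f(a,140,110),f(b,90,110)]),np.hstack([f(b,220,110),f(a,240,110)])]))
E
```

```text
t 33.15 grasp [0.2927 0.3057 0.196 ] theta 9.2 zax [ 0.001 -0.    -1.   ] gap 57.9 q6 2.05
```

View pics/m12.png

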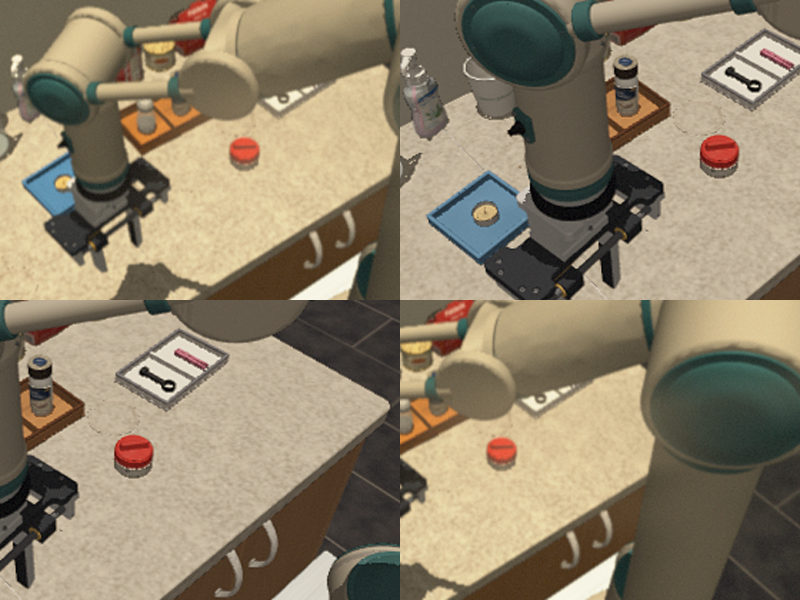

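The final picture shows the tea light upright in the dish at (485,212), the clip at (745,80) and peg at (778,60) each in their own tray bay, and the jar and shaker standing in the caddy. The timer is unmoved and the arm is clear of everything.

```bash
python3 -c "
from h import *
print(job.hand_in())"
```

```text
the job is handed in; nothing more can be done
None
```

All five items are sorted as asked and in the order asked, the egg timer was left alone, and the job was handed in at about 33 s of the 122 s allowed; no verdict came back.

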